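Set the preset unit's thumbwheels and load the setting

ROBOT

A 6-joint arm with a two-finger parallel gripper is mounted at the origin on the work surface; the furniture and walls round the work are solid. World frame = base frame: x ahead of the robot, y to its left, z up, the work surface at z = 0. Lengths are in mm, angles in rad, forces in N, time in s.
With the tool pointing down it reaches from about 350 to 975 mm from the base axis. Payload 7.1 kg.
Tool frame: the origin (TCP) lies at the very end of the fingers, on their centre line; the grasp point (between the pads) lies 19 mm behind it (ctrl.grasp_offset is the distance from the TCP to the grasp point, in mm); z points along the fingers, y is the line along which they close (so a half turn about z gives the same grasp; the last joint's range is limited). The gripper opens to 88 mm and grips with 3 to 60 N. Pads are 20 mm wide; open, the fingers measure 115 mm over their backs; the gripper's body (75 mm by 178 mm) begins 61 mm behind the grasp point.
Start: joints at [-1.247, 0.423, 1.63, -0, 1.089, -0.019], TCP at [210.095, -588.613, 222.675] pointing down, gripper open.
Joint ranges: [-3, 3], [-0.9, 2.11], [0.09, 2.58], [-1.31, 4.45], [0.11, 2.69], [-2.54, 2.54]. Speed limits (rad/s): [2.39, 2.39, 3.01, 3.14, 3.14, 3.14].

INTERFACE

Orientations are given as a rotation vector (axis times angle).
In Python, from workcell import ctrl, viewer, ticket, models gives the robot as it stands.
- The arm moves only by the tool play_rows, never from a script. Its arguments are lists of equal length, an entry for each row: "dp": the shift along the world's x, y, z in mm, a list of three; "yaw": the turn about the world's z in degrees. In form: {"dp": [[tx, ty, tz], ...], "yaw": [yaw, ...]}. A call has 1 to 8 rows; each row shifts and turns the commanded pose from where the row before left it; what a row does not reach is not made up. A row lasts 1/12 s, in which the tool goes at most 41.7 mm and 7.16 degrees, less where a joint would pass 70% of its speed; a pose out of reach is approached as far as the arm can. A call is refused whole if a number of a shift passes 41.7 or a number of a turn 7.16, either way. A call with a gripper value outside its range is refused whole. "gripper" is the closure, from 0 (fully open) to 1 (shut), set as the call begins (left out, the last holds). The fingers move at their own pace and stop on an object; the grip force is fixed at half the most. Time passes only in rows, so rows that do not move let the fingers close. It gives the time, the measured TCP pose, the force, the opening and the grip force at its end, in the units of the state.
- ctrl.get_obs(): the state, without advancing time (a new reading comes with each control period).
- viewer.get_image(name): name is "side" or "top" or "wrist"; returns a dict with "pixels" (420x560x3 uint8, red, green, blue), "range_z" (420x560 float32, mm along the optical axis (not along the pixel's ray), 0 where there is no reading), "fx", "fy", "cx", "cy" (pixels), "T" (4x4, takes a point from camera to world coordinates); the wrist camera has in their place "hand_eye" (4x4, takes a point from camera to tool coordinates, whose origin is the TCP and whose axes are the flange's). Camera axes: x right, y up, looking along -z (the intrinsics and any distortion apply to the point x, -y, -z); pixel columns grow to the right and rows downward; lengths in mm; the calibration is good to about 2 mm. A picture is of the moment at which its call begins: read the wrist's pose just before it.
- ticket.close_job(): hands the job in; it is judged then, once.
Trained networks look in a picture, given as the dict that the camera call returned (one of the last four; its "shot" number tells which), for a name from the list of things; names that differ only in an ending like _2 or _b are one class to them, and where a whole thing is asked for, a point or a joint stands for the part that bears it (a point fixed in the world has none). Each returns a list of dicts, best first, with "conf" (0 to 1); they miss things now and then, are a little off and sometimes report something else, mostly with a low value. They report only what shows in the picture. A call takes as long as a camera call.
- models.look_for(picture, name): "bbox" ([centre column, centre row, width, height] in pixels, round what is visible of it).
- models.landmark_of(picture, name): "location" ([column, row] in pixels: a listed point, or the origin of a listed thing).
The state is a dict: "t": time; "qpos": joint angles; "qvel": joint speeds; "joint_torque": joint torques, N m; "ee_pos": TCP position; "orientation": TCP orientation; "ft_force": force on the tool from outside, world axes, zero at the start; "moment": the same for the moment, N m; "width": finger opening in mm; "grasp_force": force on a finger pad.
Only numpy, scipy, OpenCV 4.12 (cv2) and the standard library are available. Lean on these libraries where they do the work, as an engineer would, in place of code of your own. Each camera call takes 0.05 s, during which the arm holds its last target. There are 200 camera calls.

TASK

On the grey preset unit, roll the left thumbwheel until 6 is uppermost and the right one until 3 is uppermost, leaving the middle wheel on the digit it shows; only then press the green key fully down and let it go. Press the wheels gently (their mounts stand no more than 15 N), and leave the loose parts lying around alone.

Things in the scene. Friction and masses are not known exactly. Their poses are not given: they have to be found in the camera images.
- unit: Grey preset unit fixed to the bench, 124 mm (x) by 226 mm (y) by 55 mm high with an aluminium top; origin on the bench under the middle wheel, x pointing away from the robot, y to the left towards the left wheel. The unit reaches from y = -140 to +86 mm. Three thumbwheels stand out of its top at y = +46 (left), 0 (middle) and -46 mm (right), x = 0; a green key at y = -108 mm, x = 0. Left and right are as seen from the robot.
- left_wheel (a joint): Left thumbwheel: black, 32 mm radius, 20 mm wide, white digits 0-9 on its rim, axle along the unit's y. Value (rad) = uppermost digit x 0.628; grows when the summit rolls along the unit's +x (away from the robot), bringing higher digits up. Clicks to rest at each digit, falls to the nearest when released; stops beyond 0 and 9. Driven by friction of a light press on the rim; needs 2 to 3 N along it.
- right_wheel (a joint): Right thumbwheel: black, 32 mm radius, 20 mm wide, white digits 0-9 on its rim, axle along the unit's y. Value (rad) = uppermost digit x 0.628; grows when the summit rolls along the unit's +x (away from the robot), bringing higher digits up. Clicks to rest at each digit, falls to the nearest when released; stops beyond 0 and 9. Driven by friction of a light press on the rim; needs 2 to 3 N along it.
- middle_wheel (a joint): Middle thumbwheel, same kind as the others; it must stay on the digit it shows.
- left_seat (a point): Point on the flat metal top (55 mm above the bench) under the left wheel's summit; x and y along the unit's. The summit stands 15 to 29 mm above this point, each wheel differently, and no reading gives it: find it by touch. The left axle has a sprung mount that dips 1 mm for each 5 N pressed on it (at most 6 mm); pressed with over 15 N it is damaged.
- middle_seat (a point): Point on the flat metal top (55 mm above the bench) under the middle wheel's summit; x and y along the unit's. The summit stands 15 to 29 mm above this point, each wheel differently, and no reading gives it: find it by touch. The middle axle has a sprung mount that dips 1 mm for each 5 N pressed on it (at most 6 mm); pressed with over 15 N it is damaged.
- right_seat (a point): Point on the flat metal top (55 mm above the bench) under the right wheel's summit; x and y along the unit's. The summit stands 15 to 29 mm above this point, each wheel differently, and no reading gives it: find it by touch. The right axle has a sprung mount that dips 1 mm for each 5 N pressed on it (at most 6 mm); pressed with over 15 N it is damaged.
- middle_mark (a point): Point on the middle wheel's rim at its digit 0, 32 mm from its axle; turns with the wheel.
- key (a joint): Green round push key, 26 mm across, on a black housing: travel in m, 0 up, 0.006 fully down; its spring takes 5 N when fully down and pushes it up again.
- key_top (a point): Centre of the green key's top face; moves down with it.
- transformer_2_centre (a point): Centre, half-way up, of a bystander to be left alone: small black and yellow transformer, 30x40x28 mm.
- transformer_3_centre (a point): Centre, half-way up, of a bystander to be left alone: small black and yellow transformer, 30x40x28 mm.
- board_1_centre (a point): Centre, half-way up, of a bystander to be left alone: small green circuit board, 44x62x13 mm.
- capacitor_2_centre (a point): Centre, half-way up, of a bystander to be left alone: upright black capacitor can, 25x25x40 mm.
- choke_4_centre (a point): Centre, half-way up, of a bystander to be left alone: copper-wound ring choke lying flat, 45x55x16 mm.
- pin_carton_centre (a point): Centre, half-way up, of a bystander to be left alone: small brown carton, 45x62x38 mm.

How it is judged (in metres and radians):
On the way, in this order (a step that is already met when the one before it is completed fails the run):
1. the left wheel rests on 6 and the right wheel on 3 (value of joint left_wheel between 3.62 and 3.92 rad and value of joint right_wheel between 1.735 and 2.035 rad), for 0.2 s.
2. the green key is pressed fully down (value of joint key above 0.0048 m), for 0.1 s.
At the end, for the whole second after the job is handed in: The left wheel stands on 6 and the right wheel on 3 (each within 0.15 rad of the digit's rest), the middle wheel's rim is within 8 mm of where it was at the start, and the key is up again (within 1 mm) (all of step 1 and value of joint key below 0.001 m and distance of middle_mark from where it was at the start of the episode below 0.008 m); the robot touches nothing.
It fails at once if the key is pressed (over 3 mm) while the left wheel is not on 6 or the right wheel not on 3 (value of joint key above 0.003 m and not (value of joint left_wheel between 3.62 and 3.92 rad and value of joint right_wheel between 1.735 and 2.035 rad)).
It fails at once if the middle wheel is turned to another digit (its rim moved more than 15 mm) (distance of middle_mark from where it was at the start of the episode above 0.015 m).
It fails at once if the robot presses on a thumbwheel with more than 15 N (contact force between any of the fingers, the arm and left_wheel_c0 above 15 N or contact force between any of the fingers, the arm and middle_wheel_c0 above 15 N or contact force between any of the fingers, the arm and right_wheel_c0 above 15 N).
It fails at once if a loose part lying around is shifted by more than 20 mm (distance of any of transformer_2_centre, transformer_3_centre, board_1_centre, capacitor_2_centre, choke_4_centre, pin_carton_centre from where it was at the start of the episode above 0.02 m).
It also fails if it takes over 72 s, if anything falls off the work surface, if the arm or the gripper's body presses on something with over 40 N, if the wrist force passes 120 N, or if a joint passes its speed limit or range.

## Working session

There is one attempt and no reset: what is moved stays moved. The work goes in short steps, Python scripts to look and compute and a tool call to move; the robot and the scene stay as the last step left them, time stands still between calls to the robot, and variables do not carry over. Pictures are saved under pics/ and viewed, at most 10 in all, crops included, and the job is handed in when it is done.

Besides the shell and the picture viewer there is one more tool, called as name(argument=value, ...) on one line, values as JSON. play_rows: Moves the arm, as the interface text tells. Its arguments: {"type":"object","properties":{"dp":{"type":"array"},"yaw":{"type":"array"},"gripper":{"type":"number"}},"required":["dp","yaw"]}

```bash
mkdir -p pics
cat > h.py <<'E'
import numpy as np,cv2
from workcell import ctrl,viewer,ticket,models
from scipy.spatial.transform import Rotation as R
def T_of(p,o=None):
    if 'T' in p: return np.array(p['T'])
    T=np.eye(4);T[:3,:3]=R.from_rotvec(o['orientation']).as_matrix();T[:3,3]=o['ee_pos'];return T@np.array(p['hand_eye'])
def ray(p,u,v,o=None):
    T=T_of(p,o);d=np.array([(u-p['cx'])/p['fx'],-(v-p['cy'])/p['fy'],-1]);return T[:3,3],T[:3,:3]@d
def at_z(p,u,v,z,o=None):
    c,d=ray(p,u,v,o);return c+d*(z-c[2])/d[2]
def cloud(p,o=None):
    v,u=np.mgrid[:420,:560];z=p['range_z'];X=np.stack([(u-p['cx'])/p['fx']*z,-(v-p['cy'])/p['fy']*z,-z],-1);T=T_of(p,o);W=X@T[:3,:3].T+T[:3,3];W[z==0]=np.nan;return W
def save(p,n,crop=None,s=1):
    im=p['pixels'][...,::-1]
    if crop:im=im[crop[1]:crop[3],crop[0]:crop[2]]
    cv2.imwrite('pics/'+n,cv2.resize(im,None,fx=s,fy=s,interpolation=cv2.INTER_CUBIC))
E
python3 - <<'E'
from h import *
ims=[]
for n in('top','side'):
    p=viewer.get_image(n);W=cloud(p);ims.append(p['pixels'])
    print(n,[k for k in p if k not in('pixels','range_z')])
    for k in('unit','left_wheel','middle_wheel','right_wheel','key_top','left_seat','right_seat','middle_seat'):
        for r in models.landmark_of(p,k)[:2]:
            u,v=r['location'];print(k,round(r['conf'],2),np.round([u,v]),np.round(W[int(v),int(u)]) )
    save(p,n+'.png',s=1.4)
print(ctrl.get_obs())
E
```

```text
top ['fx', 'fy', 'cx', 'cy', 'T', 'shot']
unit 0.56 [215. 226.] [581. 169.  72.]Traceback (most recent call last):
  File "<stdin>", line 7, in <module>
ValueError: it knows: board_1_centre, capacitor_2_centre, choke_4_centre, key_top, left_seat, middle_mark, middle_seat, pin_carton_centre, right_seat, transformer_2_centre, transformer_3_centre, unit
```

Run:
```python
from h import *
for n in('top','side'):
    p=viewer.get_image(n);W=cloud(p)
    for k in('unit','key_top','left_seat','right_seat','middle_seat','middle_mark','pin_carton_centre','transformer_2_centre','board_1_centre','capacitor_2_centre','choke_4_centre'):
        for r in models.landmark_of(p,k)[:2]:
            u,v=r['location'];u,v=int(u),int(v);print(n,k,round(r['conf'],2),u,v,np.round(W[v,u]),'z55:',np.round(at_z(p,u,v,55)[:2]) )
    save(p,n+'.png',s=1.4)
print(ctrl.get_obs())
```

```text
top unit 0.94 216 228 [577. 166.  56.] z55: [577. 166.]
top unit 0.51 256 166 [753.  55.  30.] z55: [748.  54.]
top key_top 0.71 338 235 [ 555. -175.   -0.] z55: [ 552. -170.]
top key_top 0.42 245 233 [561.  84.  77.] z55: [562.  86.]
top left_seat 0.62 194 225 [585. 225.  69.] z55: [586. 227.]
top right_seat 0.69 229 227 [578. 128.  78.] z55: [579. 130.]
top middle_seat 0.86 214 227 [579. 170.  68.] z55: [580. 172.]
top middle_mark 0.71 209 235 [558. 186.  55.] z55: [558. 186.]
top middle_mark 0.25 227 226 [580. 133.  79.] z55: [582. 136.]
top pin_carton_centre 0.65 427 211 [ 616. -420.   38.] z55: [ 614. -416.]
top transformer_2_centre 0.67 210 227 [579. 181.  65.] z55: [580. 183.]
top transformer_2_centre 0.43 257 168 [748.  53.  25.] z55: [743.  51.]
top board_1_centre 0.48 137 270 [464. 400.   2.] z55: [465. 385.]
top capacitor_2_centre 0.52 137 217 [613. 393.  33.] z55: [611. 386.]
top choke_4_centre 0.42 340 235 [ 555. -181.    1.] z55: [ 552. -175.]
side unit 0.56 289 285 [586. 233.  76.] z55: [585. 219.]
side unit 0.53 341 363 [510. 537. 302.] z55: [472. 416.]
side key_top 0
[... 830 characters left out ...]
5.] z55: [ 554. -124.]
{'t': 1.3, 'qpos': array([-1.24700654e+00,  4.23122019e-01,  1.62991358e+00,  1.09199292e-05,
        1.08861479e+00, -1.89645445e-02]), 'qvel': array([-0.00103579, -0.00076169,  0.00019051,  0.00129047, -0.00184683,
        0.00057844]), 'joint_torque': array([ 2.67789692e-03, -5.44578946e+01, -2.74041241e+01,  6.46607601e-02,
        1.69508730e-02, -2.27941774e-05]), 'ee_pos': array([ 210.08964023, -588.59895988,  222.65595743]), 'orientation': array([-3.09551464e+00, -5.35747831e-01, -1.25185397e-06]), 'ft_force': array([ 0.55795969,  0.543816  , -0.34246841]), 'moment': array([-0.0199493 ,  0.04934351, -0.0079277 ]), 'grasp_force': 0.0, 'width': 88.14126853944231}
```

View pics/top.png

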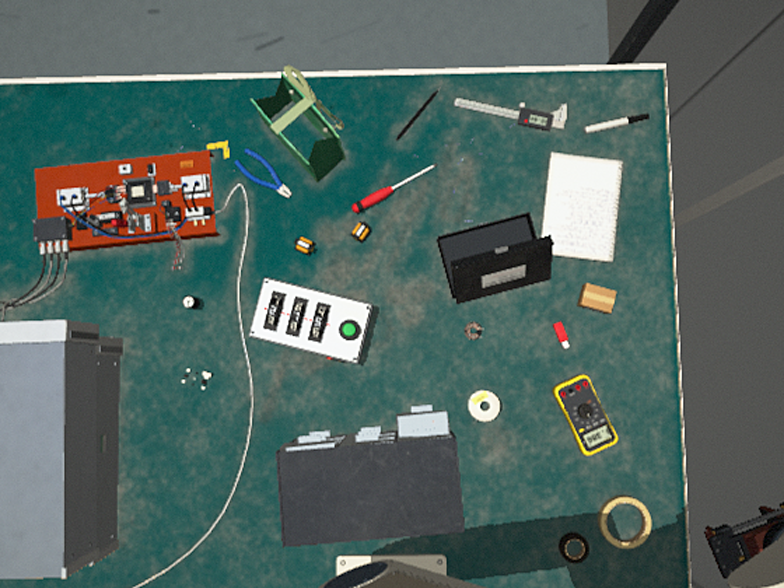

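View pics/side.png

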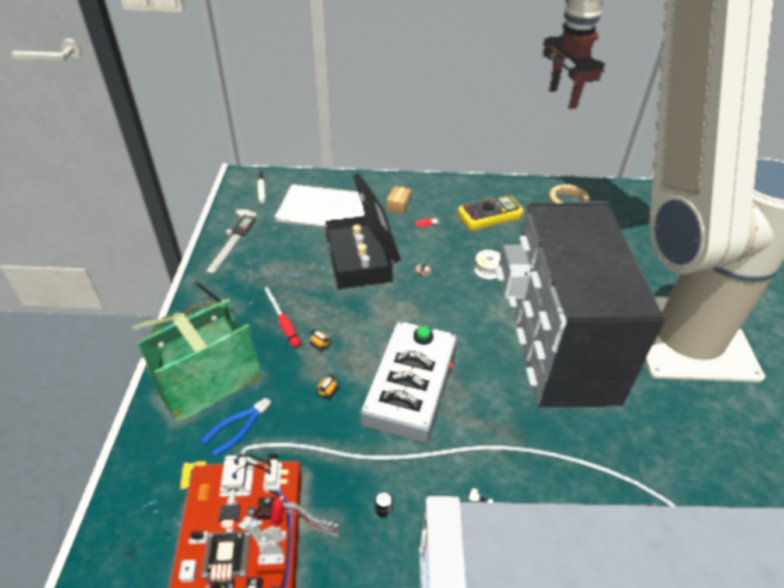

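The top view shows the unit with wheels at about (272,311), (297,316) and (320,323) and the key at (348,329), all in scaled pixels. It is yawed about −14°. The dark box stands nearer the robot and a cabinet stands on the left. Next I fit the top plate.

Run:
```python
from h import *
for n in('top','side'):
    p=viewer.get_image(n);W=cloud(p);im=p['pixels'].astype(int)
    m=(abs(W[...,2]-57)<8)&(abs(W[...,0]-575)<110)&(abs(W[...,1]-150)<170)
    m2=m&(im.min(-1)>150)
    P=W[m][:,:2].astype(np.float32)
    r=cv2.minAreaRect(P);print(n,r,m.sum(),np.median(W[m2][:,2]))
    # bright plate
    P=W[m2][:,:2].astype(np.float32);print(' bright',cv2.minAreaRect(P))
    g=(im[...,1]>im[...,0]+50)&(im[...,1]>im[...,2]+40)&(abs(W[...,0]-555)<40)&(abs(W[...,1]-70)<50)&(W[...,2]>50)
    print(' key',g.sum(),W[g].mean(0),W[g][:,2].max())
    s=W[(abs(W[...,0]-330)<150)&(abs(W[...,1]-100)<350)]
    for x in range(200,900,100):
        print(x,[int(np.nanmax(np.append(W[(abs(W[...,0]-x)<50)&(abs(W[...,1]-y)<50)][:,2],0))) for y in range(-600,600,100)])
```

```text
top ((577.4489135742188, 150.7319793701172), (223.86952209472656, 122.39460754394531), 74.99343872070312) 2716 54.21455380220641
 bright ((576.3156127929688, 153.0086669921875), (219.9332275390625, 117.61968231201172), 74.92244720458984)
 key 70 [555.15811222  73.79451345  75.47299625] 82.97241978343777
200 [436, 638, 634, 12, 12, 574, 487, 371, 248, 11, 12, 306]
300 [321, 529, 41, 12, 11, 247, 244, 244, 248, 12, 12, 307]
400 [10, 13, 52, 36, 42, 246, 243, 227, 213, 10, 11, 305]
500 [10, 12, 37, 11, 16, 14, 52, 79, 63, 56, 16, 311]
600 [12, 47, 47, 107, 150, 160, 63, 86, 80, 60, 43, 308]
700 [11, 20, 20, 181, 183, 179, 27, 32, 61, 13, 53, 204]
800 [14, 20, 21, 59, 60, 56, 33, 33, 18, 82, 115, 206]
side ((573.1083984375, 154.31039428710938), (226.3764190673828, 122.65943145751953), 75.02082824707031) 2644 55.44447072819651
 bright ((574.0833740234375, 153.4936065673828), (225.02565002441406, 120.71282196044922), 74.81635284423828)
 key 78 [552.94552351  76.58224456  75.57740899] 81.98047597242032
200 [469, 470, 27, 0, 0, 637, 647, 451, 246, 10, 10, 304]
300 [348, 23, 38, 7, 0, 245, 241, 241, 246, 10, 7, 305]
400 [8, 9, 50, 37, 40, 243, 240, 232, 186, 10, 7, 305]
500 [6, 10, 31, 12, 16, 8, 7, 80, 62, 58, 13, 307]
600 [8, 38, 43, 108, 152, 165, 58, 81, 78, 59, 43, 307]
700 [8, 16, 17, 178, 179, 177, 23, 33, 60, 10, 55, 205]
800 [8, 18, 19, 58, 59, 17, 32, 31, 14, 79, 117, 203]
```

play_rows(dp=[[10,20,30],[17,35,15],[17,35,15],[17,35,15],[17,35,15],[17,35,15],[17,35,10],[17,35,0]], yaw=[2.5,2.5,2.5,2.5,2.5,2.5,2.5,2.5], gripper=1)

```text
t: 2.07
ee_pos: [340.2, -322.9, 340.1]
orientation: [2.951, 1.066, 0.003]
ft_force: [1.0, -0.1, 0.8]
width: 37.9
grasp_force: 0.0
```

play_rows(dp=[[17,35,0],[17,35,0],[17,35,0],[17,35,0],[17,35,0],[17,35,0],[17,35,0],[17,35,0]], yaw=[2.5,2.5,2.5,2.5,2.5,2.5,2.5,2.5])

```text
t: 2.73
ee_pos: [475.5, -41.8, 338.0]
orientation: [2.723, 1.565, 0.001]
ft_force: [0.8, -1.0, 0.3]
width: 0.6
grasp_force: 0.0
```

play_rows(dp=[[17,35,0],[17,35,0],[17,35,0],[17,35,0],[17,35,0],[17,35,0],[0,0,0],[0,0,0]], yaw=[2.5,2.5,2.5,2.5,2.5,2.5,0,0])

```text
t: 3.4
ee_pos: [577.2, 167.8, 337.0]
orientation: [-2.496, -1.908, 0.001]
ft_force: [-0.5, -0.3, 0.5]
width: 0.6
grasp_force: 0.0
```

Run:
```python
from h import *
o=ctrl.get_obs();p=viewer.get_image('wrist');np.set_printoptions(suppress=True,precision=1)
W=cloud(p,o);im=p['pixels'].astype(int)
print(np.array(p['hand_eye']),R.from_rotvec(o['orientation']).as_matrix()[:,1],o['qpos'])
for k in('unit','key_top','left_seat','right_seat','middle_seat','middle_mark'):
    for r in models.landmark_of(p,k)[:2]:
        u,v=map(int,r['location']);print(k,round(r['conf'],2),u,v,W[v,u],at_z(p,u,v,55,o))
save(p,'w1.png',s=1.4)
t=viewer.get_image('top');Wt=cloud(t);m=(Wt[...,2]>60)&(Wt[...,2]<260)&(Wt[...,0]<515)&(abs(Wt[...,1]-60)<250);print(Wt[m][:,0].max(),np.percentile(Wt[m][:,0],98))
for y in range(0,260,40):print(y,Wt[m&(abs(Wt[...,1]-y)<20)][:,0].max(),end=' ')
```

```text
[[  -0.     1.     0.3   74.3]
 [   1.    -0.     0.     0.8]
 [   0.     0.3   -1.  -162.5]
 [   0.     0.     0.     1. ]] [ 1.  -0.3 -0. ] [ 0.3  0.3  1.6 -0.   1.3  0.5]
unit 0.2 260 169 [552.4 186.6  58.4] [552.  186.2  55. ]
key_top 0.4 282 246 [581.2 176.3 341.8] [551.5  61.3  55. ]
key_top 0.22 283 173 [583.4 174.4  72.2] [582.8 171.7  55. ]
left_seat 0.68 281 134 [594.6 226.6  76.7] [594.5 225.9  55. ]
right_seat 0.61 281 200 [570.9 138.9  78.4] [569.4 133.3  55. ]
middle_seat 0.89 282 174 [581.6 173.2  71.1] [581.  170.7  55. ]
middle_seat 0.44 280 245 [580.1 176.5 340.3] [548.9  63.8  55. ]
514.7071850101906 392.0292713616716
0 394.4028319810239 40 365.071870516725 80 514.7071850101906 120 512.5118046275376 Traceback (most recent call last):
  File "<stdin>", line 10, in <module>
    return umr_maximum(a, axis, None, out, keepdims, initial, where)
ValueError: zero-size array to reduction operation maximum which has no identity
```

View pics/w1.png

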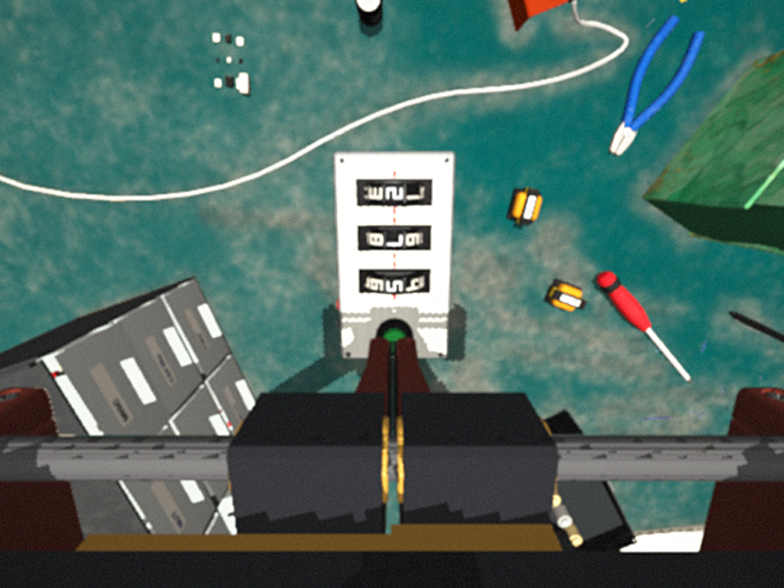

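The wrist view shows the unit upright, with wheels centred near (393,192), (393,238) and (393,283) and the key behind the fingertips. The digits are too small to read, so I go closer.

play_rows(dp=[[-3,-14,-35],[-3,-14,-35],[-3,-14,-35],[-3,-14,-35],[-2,-6,-20],[0,0,0],[0,0,0]], yaw=[0,0,0,0,0,0,0])

```text
t: 4.38
ee_pos: [562.7, 103.7, 177.4]
orientation: [-2.499, -1.902, 0.002]
ft_force: [0.7, 0.1, 0.8]
width: 0.8
grasp_force: 0.0
```

Run:
```python
from h import *
o=ctrl.get_obs();p=viewer.get_image('wrist');np.set_printoptions(suppress=True,precision=1)
W=cloud(p,o);print(o['ee_pos'],o['ft_force'],R.from_rotvec(o['orientation']).as_matrix()[:,1])
for k in('left_seat','right_seat','middle_seat','middle_mark'):
    for r in models.landmark_of(p,k)[:2]:
        u,v=map(int,r['location']);print(k,round(r['conf'],2),u,v,W[v,u],at_z(p,u,v,55,o))
c,s=np.cos(np.radians(15)),np.sin(np.radians(15))
U=(W[...,0]-582)*c-(W[...,1]-178.6)*s;V=(W[...,0]-582)*s+(W[...,1]-178.6)*c
for y in(46,0,-46):
    m=(abs(U)<4)&(abs(V-y)<8);print(y,np.nanpercentile(W[m][:,2],[10,50,90]))
    m=(abs(V-y)<14)&(W[...,2]>60)&(abs(U)<35);print('  V range',np.percentile(V[m],[3,97]),'U',np.percentile(U[m],[3,97]))
m=(abs(W[...,2]-55)<4)&(abs(V)<90);print(W[m][:,2].mean(),cv2.minAreaRect(W[m][:,:2].astype(np.float32)))
save(p,'w2.png',(150,0,410,300),2.2)
```

```text
[562.7 103.7 177.4] [0.7 0.1 0.8] [ 1.  -0.3 -0. ]
left_seat 0.68 278 63 [593.5 220.2  76.2] [594.4 223.8  55. ]
right_seat 0.89 277 174 [569.2 135.8  77.6] [568.  132.5  55. ]
middle_mark 0.82 246 126 [552.9 181.6  55.9] [552.8 181.6  55. ]
46 [74.  75.2 76.2]
  V range [34.7 54.1] U [-24.3  25.9]
0 [70.5 71.4 72.4]
  V range [-10.6   8.5] U [-22.6  24. ]
-46 [265.1 277.7 282.1]
  V range [-59.3 -44.2] U [-31.5  30.5]
55.48582942952126 ((482.9664611816406, 201.25677490234375), (172.45541381835938, 322.6112365722656), 74.98641967773438)
```

View pics/w2.png

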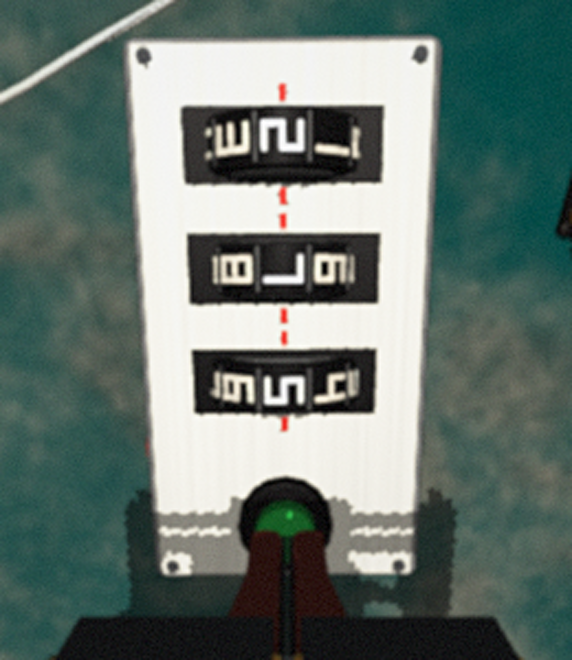

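Left shows 2 at (282,135), middle 7 at (283,268) and right 5 at (284,390). Higher digits lie on the −x side, which agrees with the task. The left wheel needs +4 digits and the right −2. I go above the left wheel and touch down gently.

play_rows(dp=[[6,30,-15],[6,30,-15],[6,30,-15],[4,31,-20],[0,0,-15],[0,0,-8],[0,0,0],[0,0,0]], yaw=[0,0,0,0,0,0,0,0])

```text
t: 5.3
ee_pos: [585.1, 224.9, 90.1]
orientation: [2.498, 1.904, -0.0]
ft_force: [0.3, 0.2, 0.6]
width: -0.0
grasp_force: 0.0
```

play_rows(dp=[[0,0,-3],[0,0,-3],[0,0,-3],[0,0,-2],[0,0,-1],[0,0,0],[0,0,0]], yaw=[0,0,0,0,0,0,0])

```text
t: 5.88
ee_pos: [585.1, 225.2, 77.6]
orientation: [-2.498, -1.905, 0.0]
ft_force: [-0.3, -0.8, 0.4]
width: 0.5
grasp_force: 0.0
```

play_rows(dp=[[0,0,-1],[0,0,0],[0,0,0]], yaw=[0,0,0])

```text
t: 6.13
ee_pos: [585.0, 225.3, 76.6]
orientation: [2.498, 1.905, 0.0]
ft_force: [-0.7, 1.0, 0.1]
width: 0.5
grasp_force: 0.0
```

play_rows(dp=[[0,0,-1],[0,0,0],[0,0,0]], yaw=[0,0,0])

```text
t: 6.38
ee_pos: [585.0, 225.2, 75.5]
orientation: [-2.498, -1.905, 0.0]
ft_force: [0.2, 0.1, -0.3]
width: 0.3
grasp_force: 0.0
```

play_rows(dp=[[0,0,-0.7],[0,0,0],[0,0,0]], yaw=[0,0,0])

```text
t: 6.63
ee_pos: [585.1, 225.3, 75.0]
orientation: [2.498, 1.905, 0.0]
ft_force: [1.6, -0.2, 0.7]
width: 0.2
grasp_force: 0.4
```

play_rows(dp=[[0,0,-0.7],[0,0,0],[0,0,0]], yaw=[0,0,0])

```text
t: 6.88
ee_pos: [585.1, 225.3, 74.4]
orientation: [2.498, 1.905, 0.0]
ft_force: [-0.2, 0.1, 3.0]
width: 0.3
grasp_force: 1.3
```

play_rows(dp=[[0,0,-0.7],[0,0,0],[0,0,0]], yaw=[0,0,0])

```text
t: 7.13
ee_pos: [585.2, 225.3, 73.8]
orientation: [2.498, 1.905, 0.001]
ft_force: [-0.7, 0.7, 4.2]
width: 0.4
grasp_force: 2.3
```

play_rows(dp=[[0,0,-0.6],[2.4,-0.6,0],[3,-0.8,0],[3,-0.8,0],[3,-0.8,0],[3,-0.8,0],[3,-0.8,0],[0,0,0]], yaw=[0,0,0,0,0,0,0,0])

```text
t: 7.8
ee_pos: [603.8, 220.5, 73.5]
orientation: [2.498, 1.904, 0.003]
ft_force: [1.8, -0.3, 5.3]
width: 0.6
grasp_force: 2.5
```

play_rows(dp=[[2,-0.5,0],[0,0,0]], yaw=[0,0])

```text
t: 7.97
ee_pos: [604.7, 220.2, 73.1]
orientation: [-2.499, -1.904, -0.001]
ft_force: [-0.2, -0.4, 5.0]
width: 0.6
grasp_force: 2.8
```

play_rows(dp=[[0,0,10],[-5,-20,25],[-10,-35,35],[-10,-35,30],[-5,-20,10],[0,0,0],[0,0,0]], yaw=[0,0,0,0,0,0,0])

```text
t: 8.55
ee_pos: [577.2, 119.8, 174.1]
orientation: [2.5, 1.902, 0.001]
ft_force: [0.5, -1.0, -1.4]
width: 0.4
grasp_force: 0.0
```

Run:
```python
from h import *
o=ctrl.get_obs();p=viewer.get_image('wrist');print(o['ee_pos'])
save(p,'w3.png',(130,0,430,300),1.4)
```

```text
[577.20149363 119.77498979 174.05822205]
```

View pics/w3.png

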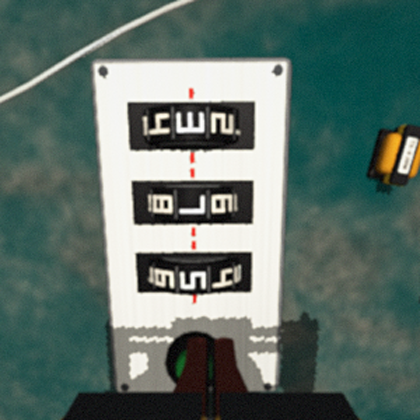

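Left now shows 3 at (190,122), so one 20 mm stroke gives exactly one digit. Three more follow.

play_rows(dp=[[2,30,-20],[2,35,-20],[2,30,-20],[2,10,-20],[0,0,-12],[0,0,0],[0,0,0]], yaw=[0,0,0,0,0,0,0])

```text
t: 9.18
ee_pos: [584.2, 225.0, 79.9]
orientation: [-2.497, -1.905, 0.005]
ft_force: [0.5, 0.3, 0.0]
width: 0.5
grasp_force: 0.0
```

play_rows(dp=[[0.8,0,-3],[0,0,-2],[0,0,-1],[0,0,-0.7],[0,0,0],[0,0,0]], yaw=[0,0,0,0,0,0])

```text
t: 9.68
ee_pos: [586.5, 225.1, 75.1]
orientation: [2.498, 1.904, 0.001]
ft_force: [0.2, -0.4, 1.0]
width: 0.2
grasp_force: 0.4
```

play_rows(dp=[[-1.4,0.2,-0.8],[0,0,-0.7],[0,0,-0.3],[0,0,0],[0,0,0]], yaw=[0,0,0,0,0])

```text
t: 10.1
ee_pos: [585.4, 225.7, 73.5]
orientation: [2.498, 1.904, 0.002]
ft_force: [1.3, -1.2, 5.9]
width: 0.3
grasp_force: 2.7
```

play_rows(dp=[[3,-0.8,0],[3,-0.8,0],[3,-0.8,0],[3,-0.8,0],[3,-0.8,0],[3,-0.8,0],[2,-0.5,0],[0,0,0]], yaw=[0,0,0,0,0,0,0,0])

```text
t: 10.77
ee_pos: [605.4, 220.3, 73.3]
orientation: [2.498, 1.904, 0.002]
ft_force: [0.9, -1.3, 5.3]
width: 0.8
grasp_force: 2.9
```

play_rows(dp=[[0,0,6],[-10,2.7,1],[-10,2.6,0],[0,0,0],[0,0,-4],[0,0,-1.5],[0,0,0],[0,0,0]], yaw=[0,0,0,0,0,0,0,0])

```text
t: 11.43
ee_pos: [584.5, 225.7, 74.2]
orientation: [-2.498, -1.904, 0.001]
ft_force: [-2.5, 2.3, 3.2]
width: 0.6
grasp_force: 1.6
```

play_rows(dp=[[0,0,-0.6],[3,-0.8,0],[3,-0.8,0],[3,-0.8,0],[3,-0.8,0],[3,-0.8,0],[3,-0.8,0],[2.5,-0.7,0]], yaw=[0,0,0,0,0,0,0,0])

```text
t: 12.1
ee_pos: [605.6, 219.9, 73.7]
orientation: [-2.499, -1.904, 0.0]
ft_force: [-2.0, 0.9, 4.3]
width: 0.2
grasp_force: 1.6
```

play_rows(dp=[[0,0,0],[0,0,6],[-10,2.7,1],[-10,2.7,0],[0,0,0],[0,0,-4],[0,0,-2],[0,0,0]], yaw=[0,0,0,0,0,0,0,0])

```text
t: 12.77
ee_pos: [585.0, 225.6, 74.3]
orientation: [-2.498, -1.905, 0.001]
ft_force: [-1.0, 0.3, 2.5]
width: 0.5
grasp_force: 1.5
```

play_rows(dp=[[0,0,-0.9],[3,-0.8,0],[3,-0.8,0],[3,-0.8,0],[3,-0.8,0],[3,-0.8,0],[3,-0.8,0],[2,-0.5,0]], yaw=[0,0,0,0,0,0,0,0])

```text
t: 13.43
ee_pos: [605.6, 220.0, 73.7]
orientation: [-2.499, -1.904, 0.0]
ft_force: [-1.6, 0.7, 3.4]
width: 0.5
grasp_force: 1.5
```

play_rows(dp=[[0,0,0],[0,0,10],[-5,-20,25],[-10,-35,35],[-10,-35,30],[-5,-20,10],[0,0,0],[0,0,0]], yaw=[0,0,0,0,0,0,0,0])

```text
t: 14.1
ee_pos: [578.3, 119.7, 175.2]
orientation: [2.5, 1.902, 0.002]
ft_force: [-0.0, 0.3, -0.4]
width: 0.4
grasp_force: 0.0
```

Run:
```python
from h import *
o=ctrl.get_obs();p=viewer.get_image('wrist');print(o['ee_pos'])
save(p,'w4.png',(130,0,430,300),1.4)
```

```text
[578.29547716 119.74771116 175.23153411]
```

View pics/w4.png

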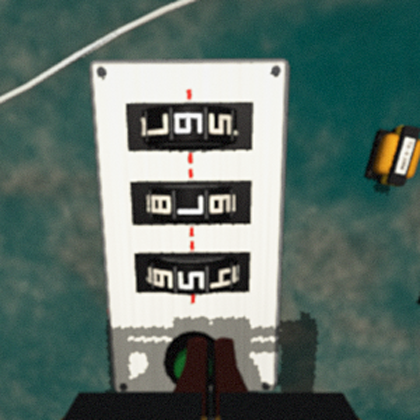

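The left wheel now shows 6 at (188,122), with 7 and 5 beside it; the middle still shows 7 and the right 5. Now the right wheel, with −x strokes.

play_rows(dp=[[1.5,12,-20],[0,0,-30],[0,0,-25],[0,0,-10],[0,0,-6],[0,0,-3],[0,0,0],[0,0,0]], yaw=[0,0,0,0,0,0,0,0])

```text
t: 14.82
ee_pos: [580.4, 132.7, 81.0]
orientation: [2.498, 1.904, 0.002]
ft_force: [0.1, -0.2, -0.2]
width: 0.4
grasp_force: 0.0
```

play_rows(dp=[[0,0,-1],[0,0,-1],[0,0,0],[0,0,0]], yaw=[0,0,0,0])

```text
t: 15.15
ee_pos: [579.9, 132.3, 78.6]
orientation: [2.498, 1.904, 0.001]
ft_force: [-0.3, -0.7, -0.3]
width: 0.7
grasp_force: 0.0
```

play_rows(dp=[[0,0,-1],[0,0,0],[0,0,0]], yaw=[0,0,0])

```text
t: 15.4
ee_pos: [579.8, 132.3, 77.3]
orientation: [2.498, 1.904, 0.0]
ft_force: [-0.0, -0.4, 1.5]
width: 0.7
grasp_force: 0.3
```

play_rows(dp=[[0,0,-0.8],[0,0,0],[0,0,0]], yaw=[0,0,0])

```text
t: 15.65
ee_pos: [579.9, 132.4, 76.6]
orientation: [2.498, 1.905, 0.001]
ft_force: [-0.2, -0.3, 3.4]
width: 0.8
grasp_force: 1.3
```

play_rows(dp=[[0,0,-0.6],[0,0,0],[0,0,0]], yaw=[0,0,0])

```text
t: 15.9
ee_pos: [579.9, 132.4, 76.0]
orientation: [2.498, 1.905, 0.001]
ft_force: [0.1, -0.3, 4.8]
width: 0.4
grasp_force: 2.2
```

play_rows(dp=[[-2.4,0.6,-0.3],[-3,0.8,0],[-3,0.8,0],[-3,0.8,0],[-3,0.8,0],[-3,0.8,0],[-2.1,0.6,0],[0,0,0]], yaw=[0,0,0,0,0,0,0,0])

```text
t: 16.57
ee_pos: [559.2, 138.0, 75.5]
orientation: [-2.498, -1.904, 0.001]
ft_force: [-0.9, 1.5, 5.8]
width: 0.4
grasp_force: 2.8
```

play_rows(dp=[[0,0,6],[10,-2.7,1],[9.5,-2.5,0],[0,0,0],[0,0,-4],[0,0,-2],[0,0,0],[0,0,0]], yaw=[0,0,0,0,0,0,0,0])

```text
t: 17.23
ee_pos: [579.9, 132.3, 76.4]
orientation: [2.498, 1.905, 0.0]
ft_force: [1.7, -0.9, 2.7]
width: 0.5
grasp_force: 1.5
```

Second stroke, then back off to look; the retreat tops out near the key, well above it.

play_rows(dp=[[0,0,-0.7],[-3,0.8,0],[-3,0.8,0],[-3,0.8,0],[-3,0.8,0],[-3,0.8,0],[-3,0.8,0],[-2,0.5,0]], yaw=[0,0,0,0,0,0,0,0])

```text
t: 17.9
ee_pos: [558.5, 138.1, 75.8]
orientation: [-2.498, -1.904, 0.001]
ft_force: [-1.1, 1.8, 4.3]
width: 0.5
grasp_force: 2.5
```

play_rows(dp=[[0,0,0],[0,0,15],[0,0,30],[-2,-30,30],[-3,-34,10],[0,0,0],[0,0,0]], yaw=[0,0,0,0,0,0,0])

```text
t: 18.48
ee_pos: [554.0, 73.1, 160.3]
orientation: [-2.5, -1.901, 0.001]
ft_force: [0.2, 0.8, -0.3]
width: 0.5
grasp_force: 0.0
```

Run:
```python
from h import *
o=ctrl.get_obs();p=viewer.get_image('wrist');print(o['ee_pos'])
save(p,'w5.png',(130,0,430,300),1.4)
```

```text
[554.00561722  73.07861523 160.33626438]
```

View pics/w5.png

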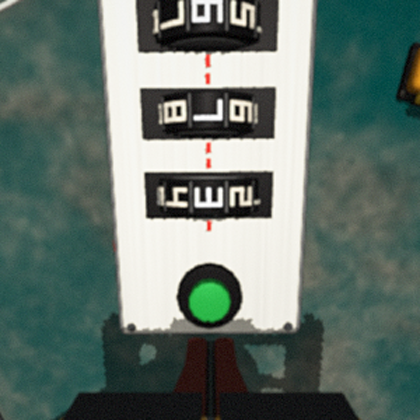

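All three wheels read 6, 7 and 3, and the key at (209,299) lines up with the fingertips. Now I press it.

play_rows(dp=[[0,1,-25],[0,0.5,-25],[0,0,-12],[0,0,-5],[0,0,-4],[0,0,-4],[0,0,0],[0,0,0]], yaw=[0,0,0,0,0,0,0,0])

```text
t: 19.2
ee_pos: [555.1, 75.9, 85.7]
orientation: [2.498, 1.905, 0.001]
ft_force: [-0.2, 0.9, -1.0]
width: 0.6
grasp_force: 0.0
```

play_rows(dp=[[0,0,-1.5],[0,0,-1.5],[0,0,0],[0,0,0]], yaw=[0,0,0,0])

```text
t: 19.53
ee_pos: [554.8, 75.7, 82.4]
orientation: [2.498, 1.904, 0.0]
ft_force: [0.2, 0.7, 0.1]
width: 0.2
grasp_force: 0.0
```

play_rows(dp=[[0,0,-2],[0,0,-2],[0,0,0],[0,0,0]], yaw=[0,0,0,0])

```text
t: 19.87
ee_pos: [554.6, 75.7, 78.0]
orientation: [-2.498, -1.904, 0.001]
ft_force: [0.1, 0.4, 0.2]
width: 0.3
grasp_force: 0.0
```

play_rows(dp=[[0,0,-1],[0,0,-1],[0,0,0],[0,0,0]], yaw=[0,0,0,0])

```text
t: 20.2
ee_pos: [554.8, 75.7, 76.3]
orientation: [2.498, 1.905, 0.0]
ft_force: [-0.5, 0.3, 1.5]
width: 0.4
grasp_force: 1.0
```

play_rows(dp=[[0,0,-1],[0,0,-1],[0,0,0],[0,0,0]], yaw=[0,0,0,0])

```text
t: 20.53
ee_pos: [554.8, 75.7, 74.3]
orientation: [2.498, 1.905, 0.0]
ft_force: [-0.8, -0.3, 2.4]
width: 0.7
grasp_force: 1.6
```

play_rows(dp=[[0,0,-1],[0,0,-1],[0,0,0],[0,0,0]], yaw=[0,0,0,0])

```text
t: 20.87
ee_pos: [554.8, 75.7, 72.2]
orientation: [2.498, 1.905, 0.0]
ft_force: [-0.3, -0.3, 4.0]
width: 0.6
grasp_force: 2.1
```

play_rows(dp=[[0,0,-1],[0,0,-1],[0,0,0],[0,0,0]], yaw=[0,0,0,0])

```text
t: 21.2
ee_pos: [554.9, 75.7, 71.2]
orientation: [2.498, 1.905, 0.0]
ft_force: [-3.9, -0.0, 14.4]
width: 0.8
grasp_force: 7.2
```

The force rose to 14 N at the stop, so the key bottomed. I release it and retreat.

play_rows(dp=[[0,0,0],[0,0,6],[0,0,12],[0,0,30],[0,0,35],[0,0,10],[0,0,0],[0,0,0]], yaw=[0,0,0,0,0,0,0,0])

```text
t: 21.87
ee_pos: [554.6, 75.7, 163.4]
orientation: [2.498, 1.904, 0.001]
ft_force: [0.4, 0.6, 0.1]
width: 0.4
grasp_force: 0.0
```

Run:
```python
from h import *
o=ctrl.get_obs();p=viewer.get_image('wrist');print(o['ee_pos'],o['ft_force'])
W=cloud(p,o);im=p['pixels'].astype(int)
g=(im[...,1]>im[...,0]+50)&(im[...,1]>im[...,2]+40)&(W[...,2]>50)&(abs(W[...,0]-555)<20)&(abs(W[...,1]-75)<20);print('key z',np.median(W[g][:,2]))
save(p,'w6.png',(130,0,430,300),1.4)
```

```text
[554.64587764  75.71264905 163.40627527] [0.38491948 0.62341086 0.08729478]
key z 77.04148703964478
```

View pics/w6.png

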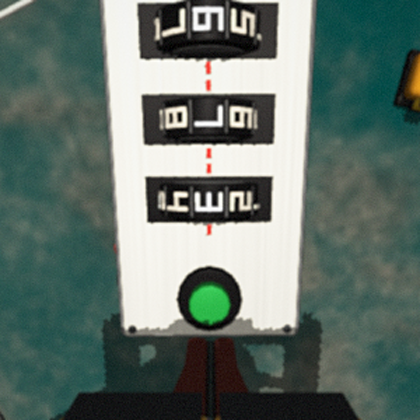

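The wheels still read 6, 7 and 3, and the key is up at z of about 77 mm. Handing in.

```bash
python3 -c "
from h import *
print(ticket.close_job())"
```

```text
the job is handed in; nothing more can be done
None
```

The job is handed in: the last picture before handing in shows the left wheel on 6, the middle still on 7 and the right on 3, and the green key, which bottomed at about 14 N, is up again; the hand-in returned no verdict.

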